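# Turn the mirrored bracket round in the lab's sorting tray

## Robot

A 6-joint arm with a two-finger parallel gripper is mounted at the origin on the work surface. World frame = base frame: x ahead of the robot, y to its left, z up, the work surface at z = 0. Lengths are in m, angles in degrees, forces in N, time in s.
With the tool pointing down it reaches from about 0.375 to 0.9 m from the base axis. Payload 3.1 kg.
Tool frame: the origin (TCP) lies at the very end of the fingers, on their centre line; the grasp point (between the pads) lies 19 mm behind it; z points along the fingers, y is the direction in which the jaws open and shut (so a half turn about z gives the same grasp; the last joint's range is limited). The gripper opens to 87 mm and grips with 3 to 60 N. Pads are 19 mm wide; open, the fingers measure 117 mm over their backs; the gripper's body (75 mm by 190 mm) begins 51 mm behind the grasp point.
Start: joints at [-76.748, 30.224, 82.088, -0, 67.689, -10.227], TCP at [0.249, -0.573, 0.223] pointing down, gripper open.
Joint ranges: [-176.69, 176.69], [-43.24, 126.21], [12.49, 139.97], [-82, 262], [0, 151.66], [-163.58, 163.58]. Speed limits (degrees/s): [159.86, 159.86, 180, 180, 180, 180].

## Interface

Orientations are given as a 3x3 rotation matrix whose columns are the frame's x, y, z axes.
In Python, from rig import readout, capture, camera_model, bot, spot_in, regions_of gives the robot as it stands.
- The arm moves only by the tool send_rows, never from a script. Its argument "moves" is a list that holds one entry, the list of rows, each a list of 7 numbers: the turn, a rotation vector about the tool's x, y, z in degrees, then the shift along the tool's x, y, z in cm, then the opening, from -1 (shut) to 1 (fully open). A call has exactly 5 rows; each row shifts and turns the commanded pose from where the row before left it, along the tool's axes as they then stand; what a row does not reach is not made up. A row lasts 1/10 s, in which the tool goes at most 50 mm and 8.59 degrees, less where a joint would pass 70% of its speed; a pose out of reach is approached as far as the arm can. A call with a gripper value outside its range is refused whole. The fingers move at their own pace and stop on an object; the grip force is fixed at half the most. Time passes only in rows, so rows that do not move let the fingers close, or fill a call up. It gives the time, the measured TCP pose, the force and the opening at its end, in the units of the state.
- readout.read_state(): the state, without advancing time (a new reading comes with each control period).
- capture(name): name is "side" or "top"; returns the picture (480x640x3 uint8, blue, green, red); there is no depth.
- camera_model(name): a dict with "camera_matrix" (3x3 intrinsics, pixels), "k1" (the pictures are not rectified: a ray, as slopes to the right and down, at radius r is drawn at 1 + k1 r^2 times it, then the intrinsics apply), "pose" (4x4, takes a point from camera to world coordinates). Camera axes: x right, y up, looking along -z (the intrinsics and any distortion apply to the point x, -y, -z); pixel columns grow to the right and rows downward; lengths in m; the calibration is good to about 2 mm. A picture is of the moment at which its call begins. camera_model takes no time and is no camera call.
- bot.hand_in(): hands the job in, once; it reports no verdict.
Trained networks look in the newest picture that a camera, given by its name, has taken for a name from the list of things; names that differ only in an ending like _2 or _b are one class to them, and where a whole thing is asked for, a point or a joint stands for the part that bears it (a point fixed in the world has none). Each returns a list of dicts, best first, with "p" (0 to 1); they miss things now and then, are a little off and sometimes report something else, mostly with a low value. They report only what shows in the picture. A call takes as long as a camera call. They do not tell look-alikes from the thing itself.
- spot_in(camera, thing): "location" ([x, y, z] in m, in world coordinates, good to about 4 mm: the middle of the surface that is visible of it).
- regions_of(camera, thing): "mask" (480x640 bool, what is visible of it).
The state is a dict: "time_s": time; "joint_positions": joint angles; "qvel": joint speeds; "tau": joint torques, N m; "position": TCP position; "tcp_rot": TCP orientation; "force": force on the tool from outside, world axes, zero at the start; "moment": the same for the moment, N m; "opening": opening from 0.0 (shut) to 1.0 (fully open).
Only numpy, scipy, OpenCV 4.12 (cv2) and the standard library are available. Lean on these libraries where they do the work, as an engineer would, in place of code of your own. Each camera call takes 0.05 s, during which the arm holds its last target. There are 200 camera calls.

## Task

The L-shaped brackets in the wooden tray should all stand the same hand as the sample bolted down in the tray's end bay, but one of the three loose ones stands mirrored, with its post at the wrong end. Turn that one left for right (half a turn about the vertical) and leave it standing upright in the same place in its own bay, square to the tray like the sample; leave the other two L brackets as they stand.

Things in the scene. Friction and masses are not known exactly. Their poses are not given: they have to be found in the camera images.
- bracket_a_foot (a point): Loose aluminium L block in a tray bay: foot 70 long, 18 thick, 30 high; post 22 long, 28 thick, 62 high over one end. 110-230 g. Point: middle of the foot, 15 above its underside (21 above the bench). x: level along the foot from post (centre x = -24) to toe (end x = +35, dark 8 mm hole on top); y: across, pinch here; z: up. Correct hand: x within 10 degrees of the sample's x; mirrored: against it.
- bracket_b_foot (a point): Loose aluminium L block in a tray bay: foot 70 long, 18 thick, 30 high; post 22 long, 28 thick, 62 high over one end. 110-230 g. Point: middle of the foot, 15 above its underside (21 above the bench). x: level along the foot from post (centre x = -24) to toe (end x = +35, dark 8 mm hole on top); y: across, pinch here; z: up. Correct hand: x within 10 degrees of the sample's x; mirrored: against it.
- bracket_c_foot (a point): Loose aluminium L block in a tray bay: foot 70 long, 18 thick, 30 high; post 22 long, 28 thick, 62 high over one end. 110-230 g. Point: middle of the foot, 15 above its underside (21 above the bench). x: level along the foot from post (centre x = -24) to toe (end x = +35, dark 8 mm hole on top); y: across, pinch here; z: up. Correct hand: x within 10 degrees of the sample's x; mirrored: against it.
- sample (a point): Same L block bolted in the tray's end bay, to the robot's left. Point: middle of its foot, 25 above the bench; axes as on the brackets. Tray (150 by 525, floor 6 thick, rim 16 high) is fixed, in a new pose each time. Bay middles lie at x = 105, 205, 305, 405 from here, parted by ridges 14 high; three hold L brackets, one a T block (post in the middle; not part of the job), in any order.
Not all that is in view belongs to the job. Leave any turquoise look-alike of the part that bears bracket_a_foot alone.

How it is judged:
By the outcome, as a careful person would: the job done as asked, in the order asked, and still so for the second after the job is handed in, with the robot touching nothing.
It also fails if it takes over 42 s, if anything falls off the work surface, if the arm or the gripper's body presses on something with over 40 N, if the wrist force passes 120 N, or if a joint passes its speed limit or range.

## Working session

There is one attempt and no reset: what is moved stays moved. The work goes in short steps, Python scripts to look and compute and a tool call to move; the robot and the scene stay as the last step left them, time stands still between calls to the robot, and variables do not carry over. Pictures are saved under pics/ and viewed, about 8 in all and at most 12, crops included, and the job is handed in when it is done.

Besides the shell and the picture viewer there is one more tool, called after ">>>" by a JSON object that holds its "op" and its "data". send_rows: Moves the arm, as the interface text tells. Its arguments: {"type":"object","properties":{"moves":{"type":"array","items":{"type":"array","items":{"type":"array","items":{"type":"number"}}}}},"required":["moves"]}

```bash
mkdir -p pics; ls
python3 - <<'E'
from rig import readout, capture, camera_model, bot, spot_in, regions_of
import cv2,numpy as np
for n in("top","side"):
    cv2.imwrite(f"pics/{n}0.png",capture(n)); m=camera_model(n); print(n,m["camera_matrix"],m["k1"],np.round(m["pose"],3))
    for t in("bracket_a_foot","sample"):
        for d in spot_in(n,t): print(t,np.round(d["location"],3),round(d["p"],2))
print(readout.read_state())
E
```

```text
pics
top [[575.83893116   0.         321.07753353]
 [  0.         575.83893116 238.44340583]
 [  0.           0.           1.        ]] 0.025293034574310667 [[-1.000e-03  9.870e-01 -1.610e-01  4.020e-01]
 [-1.000e+00  2.000e-03  2.000e-02  9.000e-03]
 [ 2.000e-02  1.610e-01  9.870e-01  1.067e+00]
 [ 0.000e+00  0.000e+00  0.000e+00  1.000e+00]]
bracket_a_foot [ 0.588 -0.105  0.034] 0.82
bracket_a_foot [ 0.728 -0.061  0.028] 0.76
bracket_a_foot [ 0.403 -0.032  0.031] 0.75
bracket_a_foot [ 0.583 -0.188  0.038] 0.66
bracket_a_foot [ 0.396 -0.294  0.03 ] 0.64
side [[451.51363933   0.         316.44046177]
 [  0.         451.51363933 234.84545431]
 [  0.           0.           1.        ]] -0.009186606287805843 [[ 0.999  0.037 -0.024  0.529]
 [-0.041  0.546 -0.837 -0.782]
 [-0.018  0.837  0.547  0.558]
 [ 0.     0.     0.     1.   ]]
bracket_a_foot [ 0.597 -0.102  0.044] 0.79
bracket_a_foot [ 0.396 -0.314  0.029] 0.57
bracket_a_foot [ 0.724 -0.091  0.04 ] 0.56
sample [ 0.574 -0.114  0.007] 0.83
{'time_s': 0.3, 'joint_positions': array([-7.67475242e+01,  3.02462559e+01,  8.21098282e+01,  1.38895981e-03,
        6.76887756e+01, -1.02272034e+01]), 'qvel': array([-0.03710954, -0.06409915, -0.20042493, -0.02046705, -0.02700001,
       -0.04165655]), 'tau': array([ 3.73613047e-04, -4.39564669e+01, -1.76550543e+01,  6.33010129e-02,
        5.49831509e-02, -1.01270225e-04]), 'position': array([ 0.24899041, -0.57298629,  0.22218108]), 'tcp_rot': array([[ 9.17205122e-01,  3.98415286e-01, -1.57655325e-04],
       [ 3.98415284e-01, -9.17204815e-01,  7.67239751e-04],
       [ 1.61077821e-04, -7.66528520e-04, -9.99999693e-01]]), 'force': array([-0.33825746, -1.04150916, -0.61409247]), 'moment': array([ 0.01995096, -0.04773127,  0.02436219]), 'opening': 1.0000855173966072}
```

View pics/top0.png

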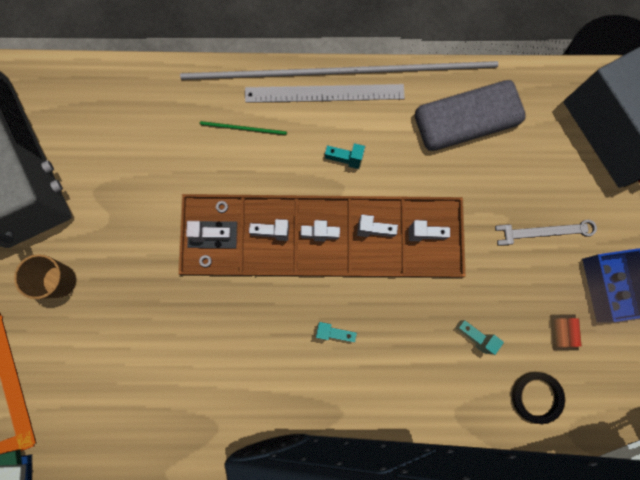

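View pics/side0.png

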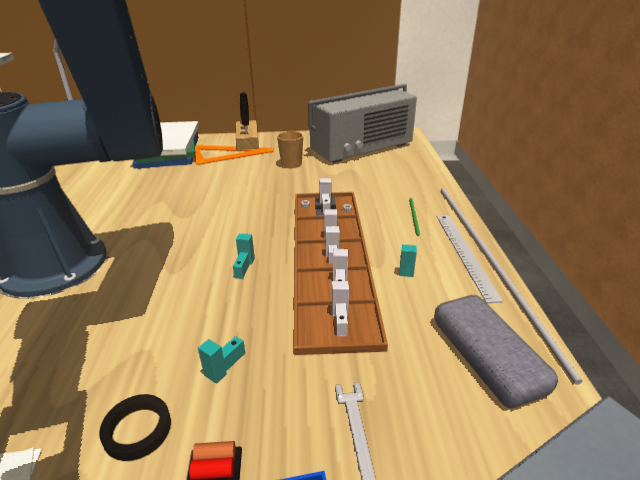

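The top picture shows the sample at (208,232) with its post at the left, around 192. Candidates:
- Bay 1 (268,230): post at the right (282), hole at 255. This is the mirrored one.
- Bay 2 (320,231): the T block.
- Bay 3 (378,227) and bay 4 (431,231): posts at the left, so both are correct.
- Turquoise look-alikes at (345,154), (336,333) and (480,337).

I choose (268,230) and will check it in a close crop.

```bash
cat > h.py <<'E'
from rig import *
from rig import readout, capture, camera_model, bot, spot_in, regions_of
import cv2,numpy as np
def world(n,px,z):
    m=camera_model(n); P=m["pose"]; K=m["camera_matrix"]
    u=np.atleast_2d(px).astype(float)[:,None]
    s=cv2.undistortPoints(u,K,np.array([m["k1"],0,0,0,0.]))[:,0]
    d=np.c_[s[:,0],-s[:,1],-np.ones(len(s))]@P[:3,:3].T; o=P[:3,3]
    return o+d*((z-o[2])/d[:,2])[:,None]
def pix(n,X):
    m=camera_model(n); P=m["pose"]; X=np.atleast_2d(X)
    c=(X-P[:3,3])@P[:3,:3]; c=c*[1,-1,-1]
    return cv2.projectPoints(c,np.zeros(3),np.zeros(3),m["camera_matrix"],np.array([m["k1"],0,0,0,0.]))[0][:,0]
E
python3 - <<'E'
from h import *
im=cv2.imread("pics/top0.png"); c=im[185:285,175:305]
cv2.imwrite("pics/c1.png",cv2.resize(c,None,fx=6,fy=6,interpolation=cv2.INTER_CUBIC))
cs=[[182,195.5],[462.5,198],[464,276],[180.5,275.5]]
print(np.round(world("top",cs,.016),4))
g=cv2.cvtColor(im,cv2.COLOR_BGR2HSV)
m=((g[...,1]<50)&(g[...,2]>120)).astype(np.uint8); m[:200]=0;m[272:]=0;m[:,:185]=0;m[:,460:]=0
n,l,s,ce=cv2.connectedComponentsWithStats(m)
for i in range(1,n):
    if s[i,4]>80: print(s[i],ce[i],cv2.minAreaRect(np.argwhere(l==i)[:,::-1].astype(np.float32)))
E
```

```text
[[ 0.653   0.2457  0.016 ]
 [ 0.6501 -0.2783  0.016 ]
 [ 0.5034 -0.2751  0.016 ]
 [ 0.5038  0.2429  0.016 ]]
[360 215  38  19 431] [376.03712297 225.35962877] ((378.5867004394531, 224.4364013671875), (37.78621292114258, 15.433805465698242), 8.746162414550781)
[249 219  39  17 442] [270.47737557 227.70361991] ((268.1637268066406, 226.04425048828125), (37.98234939575195, 15.765003204345703), 3.814074993133545)
[186 221  14  16 205] [192.84390244 228.44878049] ((192.5, 228.5), (15.0, 13.0), 90.0)
[314 220  26  17 332] [324.90361446 229.02710843] ((326.5, 228.0), (16.0, 25.0), 90.0)
[414 220  36  17 417] [429.05755396 229.47242206] ((431.5184631347656, 228.1676788330078), (35.77816390991211, 15.47613525390625), 3.1798300743103027)
[202 227  28  10 253] [214.84980237 231.68379447] ((215.5, 231.5), (9.0, 27.0), 90.0)
[301 226  11  10 108] [306.08333333 230.41666667] ((306.0, 230.5), (9.0, 10.0), 90.0)
```

View pics/c1.png

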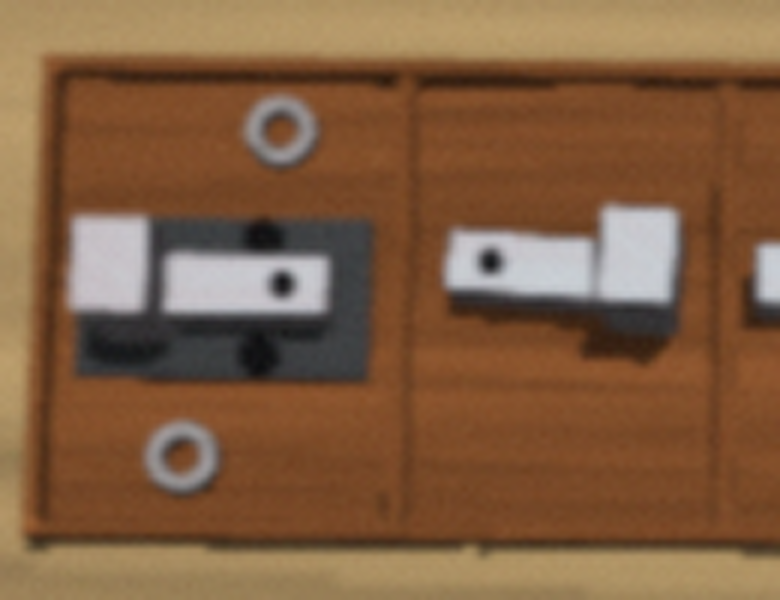

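The crop confirms it: the sample's post is at the left with its toe and hole at the right. The bay 1 bracket has its hole at the left, crop (489,261), and its post at the right, (638,254).

Run:
```python
from h import *
f=lambda p:(np.array(p,float)+.5)/6-.5+[175,185]
toe=[[450,231],[445,291]]; nr=[[593,239],[592,299]]; post=[[602,206],[678,210],[672,303],[598,298]]
T=world("top",f(toe),.036);N=world("top",f(nr),.036);Q=world("top",f(post),.068)
print(np.round(T,4),np.round(N,4),np.round(Q,4),Q.mean(0))
t=T.mean(0)[:2];n=N.mean(0)[:2];q=Q.mean(0)[:2]
d=t-n;d/=np.linalg.norm(d);print("dir",np.degrees(np.arctan2(d[1],d[0])),"C from toe",t-.035*d,"from post",q+.024*d)
d2=t-q;print(np.degrees(np.arctan2(d2[1],d2[0])),np.linalg.norm(d2))
S=world("top",f([[331,284]]),.04);SP=world("top",f([[71,217],[150,217],[146,312],[69,310]]),.072).mean(0);print("sample toe,post",S,SP)
e=S[0,:2]-SP[:2];print(np.degrees(np.arctan2(e[1],e[0])),np.linalg.norm(e))
W=world("top",f([[45,60],[33,535]]),.016);print(W)
for t in regions_of("side","bracket_a_foot"): print(t["p"],np.argwhere(t["mask"]).mean(0))
```

```text
[[0.5974 0.1175 0.036 ]
 [0.5789 0.1186 0.036 ]] [[0.595  0.0742 0.036 ]
 [0.5766 0.0743 0.036 ]] [[0.5989 0.0697 0.068 ]
 [0.5978 0.0474 0.068 ]
 [0.57   0.0489 0.068 ]
 [0.5715 0.0705 0.068 ]] [0.58453374 0.05910615 0.068     ]
dir 86.93930575673028 C from toe [0.5862793  0.08309067] from post [0.58581519 0.08307191]
86.49056347885873 0.05904531973822022
sample toe,post [[0.58029329 0.15237575 0.04      ]] [0.58048989 0.2122995  0.072     ]
-90.1879761953838 0.0599240722643919
[[0.65470654 0.24565609 0.016     ]
 [0.50702351 0.24374173 0.016     ]]
0.96 [260.2189781  407.60097324]
0.94 [264.89270386 339.99570815]
0.68 [254.22734027 243.34918276]
0.58 [356.82104455 219.61367127]
```

Plan: pinch the foot at (0.586, 0.085) with jaws along world x (yaw about -3.3°). Joint 6 can't make the whole half turn in one grip, so I'll do two quarter turns with a regrasp in the bay.

>>> {"op": "send_rows", "data": {"moves": [[[0,0,0,2.85,-2.35,0.3,0.03],[0,0,0,2.85,-2.35,0.3,0.03],[0,0,0,2.85,-2.35,0.3,0.03],[0,0,0,2.85,-2.35,0.3,0.03],[0,0,0,2.85,-2.35,0.3,0.03]]]}}

```text
time_s: 0.85
position: [0.3334, -0.4074, 0.2076]
tcp_rot: [[0.917, 0.398, 0.0], [0.398, -0.917, -0.0], [0.0, 0.0, -1.0]]
force: [-0.0, 0.5, -1.1]
opening: 0.632
```

>>> {"op": "send_rows", "data": {"moves": [[[0,0,0,2.85,-2.35,0.3,0.03],[0,0,0,2.85,-2.35,0.3,0.03],[0,0,0,2.85,-2.35,0.3,0.03],[0,0,0,2.85,-2.35,0.3,0.03],[0,0,0,2.85,-2.35,0.3,0.03]]]}}

```text
time_s: 1.35
position: [0.4174, -0.2429, 0.1927]
tcp_rot: [[0.917, 0.398, 0.001], [0.398, -0.917, -0.0], [0.0, 0.001, -1.0]]
force: [-0.0, 0.0, 0.4]
opening: 0.517
```

>>> {"op": "send_rows", "data": {"moves": [[[0,0,0,2.85,-2.35,0.3,0.03],[0,0,0,2.85,-2.35,0.3,0.03],[0,0,0,2.85,-2.35,0.3,0.03],[0,0,0,2.85,-2.35,0.3,0.03],[0,0,0,2.85,-2.35,0.3,0.03]]]}}

```text
time_s: 1.85
position: [0.5014, -0.0782, 0.1776]
tcp_rot: [[0.917, 0.398, 0.001], [0.398, -0.917, -0.0], [0.0, 0.001, -1.0]]
force: [0.9, -0.5, -0.7]
opening: 0.514
```

>>> {"op": "send_rows", "data": {"moves": [[[0,0,0,2.85,-2.35,0.3,0.03],[0,0,0,2.85,-2.35,0.3,0.03],[0,0,0,2.85,-2.35,0.3,0.03],[0,0,0,2.85,-2.35,0.3,0.03],[0,0,0,2.85,-2.35,0.3,0.03]]]}}

```text
time_s: 2.35
position: [0.5852, 0.0864, 0.1625]
tcp_rot: [[0.917, 0.399, 0.0], [0.399, -0.917, -0.0], [0.0, 0.0, -1.0]]
force: [0.1, -0.9, 0.2]
opening: 0.517
```

>>> {"op": "send_rows", "data": {"moves": [[[0,0,-7.9,0,0,0,0.03],[0,0,-7.9,0,0,0,0.03],[0,0,-7.9,0,0,0,0.03],[0,0,-7.9,0,0,0,0.03],[0,0,-7.9,0,0,0,0.03]]]}}

```text
time_s: 2.85
position: [0.5846, 0.0851, 0.1626]
tcp_rot: [[0.449, 0.893, 0.0], [0.893, -0.449, -0.0], [0.0, 0.0, -1.0]]
force: [0.3, -0.4, 1.2]
opening: 0.517
```

>>> {"op": "send_rows", "data": {"moves": [[[0,0,-7.9,0,0,0,0.03],[0,0,-7.9,0,0,0,0.03],[0,0,-7.9,0,0,0,0.03],[0,0,0,0,0,0,0.03],[0,0,0,0,0,0,0.03]]]}}

```text
time_s: 3.35
position: [0.5846, 0.085, 0.1626]
tcp_rot: [[0.061, 0.998, 0.0], [0.998, -0.061, 0.0], [0.0, 0.0, -1.0]]
force: [-0.4, 0.6, -1.6]
opening: 0.516
```

>>> {"op": "send_rows", "data": {"moves": [[[0,0,0,0,0.14,2.0,0.03],[0,0,0,0,0,2.0,0.03],[0,0,0,0,0,2.0,0.03],[0,0,0,0,0,1.5,0.03],[0,0,0,0,0,0,0.03]]]}}

```text
time_s: 3.85
position: [0.5843, 0.0849, 0.0855]
tcp_rot: [[0.06, 0.998, -0.005], [0.998, -0.06, 0.0], [-0.0, -0.005, -1.0]]
force: [-0.3, 0.5, -0.3]
opening: 0.515
```

Run:
```python
from h import *
a=capture("top")[165:285,195:345]; b=capture("side")[150:270,260:410]
cv2.imwrite("pics/c2.png",cv2.resize(np.hstack([a,b]),None,fx=2.6,fy=2.6,interpolation=cv2.INTER_CUBIC))
print(readout.read_state()["position"])
```

```text
[0.58609069 0.08488813 0.08758525]
```

View pics/c2.png

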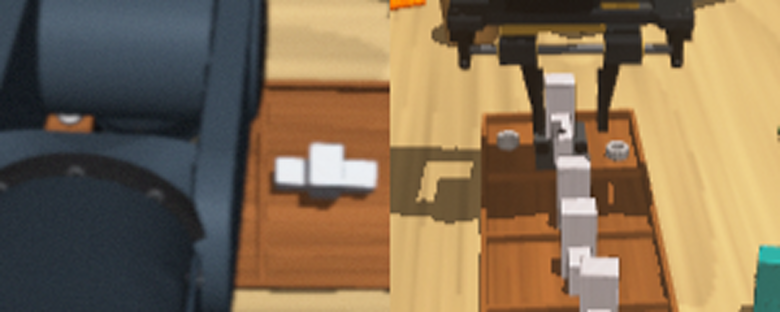

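The fingers (crop 540 and 605) straddle the bay 1 bracket, whose post is at crop (573,175). I'll descend and grip.

>>> {"op": "send_rows", "data": {"moves": [[[0,0,0,0,0,2.0,0.03],[0,0,0,0,0,2.0,0.03],[0,0,0,0,0,2.0,0.03],[0,0,0,0,0,1.5,0.03],[0,0,0,0,0,0,0.03]]]}}

```text
time_s: 4.45
position: [0.5852, 0.0849, 0.0115]
tcp_rot: [[0.058, 0.998, -0.002], [0.998, -0.058, 0.0], [-0.0, -0.002, -1.0]]
force: [0.5, -0.7, -0.2]
opening: 0.513
```

>>> {"op": "send_rows", "data": {"moves": [[[0,0,0,0,0,0,-1],[0,0,0,0,0,0,-1],[0,0,0,0,0,0,-1],[0,0,0,0,0,0,-1],[0,0,0,0,0,0,-1]]]}}

```text
time_s: 4.95
position: [0.587, 0.0849, 0.0134]
tcp_rot: [[0.058, 0.998, 0.002], [0.998, -0.058, -0.0], [0.0, 0.002, -1.0]]
force: [0.4, 1.1, 3.1]
opening: 0.203
```

>>> {"op": "send_rows", "data": {"moves": [[[0,0,0,0,0,-1.0,-1],[0,0,0,0,0,-1.0,-1],[0,0,0,0,0,-1.0,-1],[0,0,0,0,0,-1.0,-1],[0,0,0,0,0,0,-1]]]}}

```text
time_s: 5.45
position: [0.5872, 0.0849, 0.0545]
tcp_rot: [[0.058, 0.998, 0.004], [0.998, -0.058, -0.0], [0.0, 0.004, -1.0]]
force: [1.0, -0.4, -1.0]
opening: 0.205
```

>>> {"op": "send_rows", "data": {"moves": [[[0,0,7.9,0,0,0,-1],[0,0,7.9,0,0,0,-1],[0,0,7.9,0,0,0,-1],[0,0,7.9,0,0,0,-1],[0,0,7.9,0,0,0,-1]]]}}

```text
time_s: 5.95
position: [0.5857, 0.0849, 0.0524]
tcp_rot: [[0.684, 0.73, -0.0], [0.73, -0.684, 0.0], [-0.0, -0.0, -1.0]]
force: [0.2, 0.1, -1.2]
opening: 0.202
```

>>> {"op": "send_rows", "data": {"moves": [[[0,0,7.9,0,0,0,-1],[0,0,7.9,0,0,0,-1],[0,0,7.9,0,0,0,-1],[0,0,7.9,0,0,0,-1],[0,0,7.9,0,0,0,-1]]]}}

```text
time_s: 6.45
position: [0.5858, 0.0849, 0.0524]
tcp_rot: [[0.992, 0.128, -0.0], [0.128, -0.992, 0.0], [-0.0, -0.0, -1.0]]
force: [0.0, -0.0, -1.4]
opening: 0.205
```

>>> {"op": "send_rows", "data": {"moves": [[[0,0,7.9,0,0,0,-1],[0,0,0,0,0,0,-1],[0,0,0,0,0,0,-1],[0,0,0,0,0,0,-1],[0,0,0,0,0,0,-1]]]}}

```text
time_s: 6.95
position: [0.5859, 0.0849, 0.0525]
tcp_rot: [[1.0, -0.003, -0.0], [-0.003, -1.0, -0.0], [-0.0, 0.0, -1.0]]
force: [0.2, 0.2, -1.4]
opening: 0.208
```

Run:
```python
from h import *
b=capture("side")[130:290,240:420]
cv2.imwrite("pics/c3.png",cv2.resize(b,None,fx=3,fy=3,interpolation=cv2.INTER_CUBIC))
s=readout.read_state();print(s["position"],s["tcp_rot"][:,1],s["opening"],s["joint_positions"])
```

```text
[0.58595698 0.08489411 0.05254685] [-2.89818609e-03 -9.99995800e-01  1.19532611e-05] 0.20183279335812265 [-2.56140015e+00  4.11873124e+01  9.41184005e+01 -1.14750624e-03
  4.46971950e+01  8.76054696e+01]
```

View pics/c3.png

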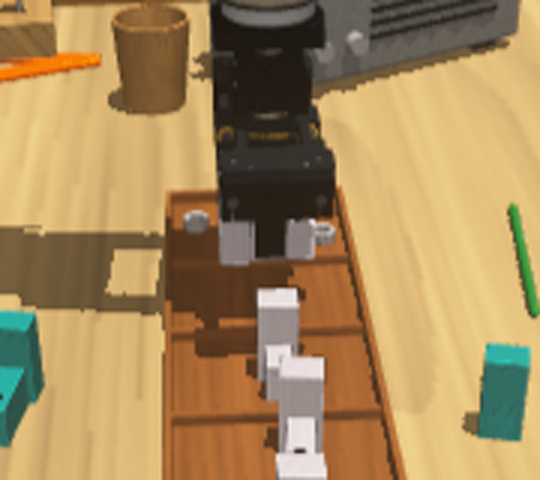

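Held level with the post toward the robot. Now I set it down, release, raise, and turn the empty wrist half a turn.

>>> {"op": "send_rows", "data": {"moves": [[[0,0,0,0,0,1.2,-1],[0,0,0,0,0,1.2,-1],[0,0,0,0,0,1.0,-1],[0,0,0,0,0,0.6,-1],[0,0,0,0,0,0,-1]]]}}

```text
time_s: 7.5
position: [0.5849, 0.0849, 0.013]
tcp_rot: [[1.0, -0.003, -0.003], [-0.003, -1.0, -0.0], [-0.003, 0.0, -1.0]]
force: [-2.6, 0.1, 8.3]
opening: 0.206
```

>>> {"op": "send_rows", "data": {"moves": [[[0,0,0,0,0,0,-1],[0,0,0,0,0,0,0.03],[0,0,0,0,0,0,0.03],[0,0,0,0,0,0,0.03],[0,0,0,0,0,0,0.03]]]}}

```text
time_s: 8.0
position: [0.5859, 0.0849, 0.0121]
tcp_rot: [[1.0, -0.004, -0.0], [-0.004, -1.0, 0.0], [-0.0, -0.0, -1.0]]
force: [-0.2, 0.4, 0.5]
opening: 0.464
```

>>> {"op": "send_rows", "data": {"moves": [[[0,0,0,0,0,-1.0,0.03],[0,0,0,0,0,-2.0,0.03],[0,0,0,0,0,-2.5,0.03],[0,0,0,0,0,-2.5,0.03],[0,0,0,0,0,-1.5,0.03]]]}}

```text
time_s: 8.5
position: [0.5871, 0.0849, 0.1102]
tcp_rot: [[1.0, -0.004, 0.003], [-0.004, -1.0, -0.0], [0.003, 0.0, -1.0]]
force: [1.0, 0.7, -0.5]
opening: 0.513
```

>>> {"op": "send_rows", "data": {"moves": [[[0,0,-8.5,0,0,0,0.03],[0,0,-8.5,0,0,0,0.03],[0,0,-8.5,0,0,0,0.03],[0,0,-8.5,0,0,0,0.03],[0,0,-8.5,0,0,0,0.03]]]}}

```text
time_s: 9.0
position: [0.5861, 0.0849, 0.1083]
tcp_rot: [[0.736, 0.677, 0.001], [0.677, -0.736, -0.0], [0.001, 0.0, -1.0]]
force: [0.6, -1.0, -0.2]
opening: 0.518
```

>>> {"op": "send_rows", "data": {"moves": [[[0,0,-8.5,0,0,0,0.03],[0,0,-8.5,0,0,0,0.03],[0,0,-8.5,0,0,0,0.03],[0,0,-8.5,0,0,0,0.03],[0,0,-8.5,0,0,0,0.03]]]}}

```text
time_s: 9.5
position: [0.5861, 0.0849, 0.1082]
tcp_rot: [[0.085, 0.996, 0.001], [0.996, -0.085, -0.0], [0.0, 0.001, -1.0]]
force: [-0.3, 0.1, 0.6]
opening: 0.514
```

>>> {"op": "send_rows", "data": {"moves": [[[0,0,-8.5,0,0,0,0.03],[0,0,-8.5,0,0,0,0.03],[0,0,-8.5,0,0,0,0.03],[0,0,-8.5,0,0,0,0.03],[0,0,-8.5,0,0,0,0.03]]]}}

```text
time_s: 10.0
position: [0.5861, 0.0849, 0.1082]
tcp_rot: [[-0.611, 0.792, 0.001], [0.792, 0.611, 0.0], [-0.0, 0.0, -1.0]]
force: [-0.1, 0.9, -1.1]
opening: 0.514
```

>>> {"op": "send_rows", "data": {"moves": [[[0,0,-8.5,0,0,0,0.03],[0,0,-8.5,0,0,0,0.03],[0,0,-8.5,0,0,0,0.03],[0,0,-8.5,0,0,0,0.03],[0,0,-8.5,0,0,0,0.03]]]}}

```text
time_s: 10.5
position: [0.5861, 0.0849, 0.1082]
tcp_rot: [[-0.985, 0.171, 0.001], [0.171, 0.985, 0.0], [-0.001, 0.0, -1.0]]
force: [0.3, 0.3, 0.7]
opening: 0.512
```

>>> {"op": "send_rows", "data": {"moves": [[[0,0,-8.5,0,0,0,0.03],[0,0,-1.5,0,0,0,0.03],[0,0,0,0,0,0,0.03],[0,0,0,0,0,0,0.03],[0,0,0,0,0,0,0.03]]]}}

```text
time_s: 11.0
position: [0.586, 0.0849, 0.1077]
tcp_rot: [[-1.0, 0.005, 0.0], [0.005, 1.0, -0.0], [-0.0, -0.0, -1.0]]
force: [0.3, -0.8, 0.6]
opening: 0.515
```

Run:
```python
from h import *
b=capture("side")[130:290,240:420]
cv2.imwrite("pics/c4.png",cv2.resize(b,None,fx=3,fy=3,interpolation=cv2.INTER_CUBIC))
s=readout.read_state();print(s["position"],s["tcp_rot"][:,1],s["opening"],s["joint_positions"])
```

```text
[0.58595015 0.084903   0.10761864] [4.85742897e-03 9.99988203e-01 8.12865651e-06] 0.512246820881054 [-2.56121117e+00  3.63364645e+01  9.25667012e+01  5.67689303e-04
  5.10974444e+01 -9.22832564e+01]
```

View pics/c4.png

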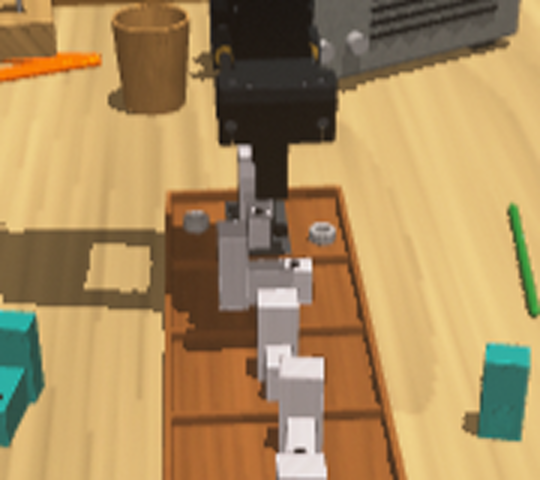

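The bracket stands upright crosswise, with its post at crop (233,265) and toe at (300,280). Now I regrip.

>>> {"op": "send_rows", "data": {"moves": [[[0,0,0,0,0,2.5,0.03],[0,0,0,0,0,2.5,0.03],[0,0,0,0,0,2.5,0.03],[0,0,0,0,0,2.0,0.03],[0,0,0,0,0,0,0.03]]]}}

```text
time_s: 11.55
position: [0.5837, 0.0849, 0.0099]
tcp_rot: [[-1.0, 0.005, -0.006], [0.005, 1.0, 0.0], [0.006, 0.0, -1.0]]
force: [0.1, 1.0, 0.6]
opening: 0.516
```

>>> {"op": "send_rows", "data": {"moves": [[[0,0,0,0,0,0,-1],[0,0,0,0,0,0,-1],[0,0,0,0,0,0,-1],[0,0,0,0,0,0,-1],[0,0,0,0,0,0,-1]]]}}

```text
time_s: 12.05
position: [0.5866, 0.0849, 0.0135]
tcp_rot: [[-1.0, 0.004, 0.002], [0.004, 1.0, -0.0], [-0.002, -0.0, -1.0]]
force: [0.3, 0.2, 4.3]
opening: 0.205
```

>>> {"op": "send_rows", "data": {"moves": [[[0,0,0,0,0,-1.0,-1],[0,0,0,0,0,-1.0,-1],[0,0,0,0,0,-1.0,-1],[0,0,0,0,0,-1.0,-1],[0,0,0,0,0,0,-1]]]}}

```text
time_s: 12.55
position: [0.5873, 0.0849, 0.0545]
tcp_rot: [[-1.0, 0.004, 0.004], [0.004, 1.0, -0.0], [-0.004, -0.0, -1.0]]
force: [0.0, 0.0, -1.1]
opening: 0.211
```

>>> {"op": "send_rows", "data": {"moves": [[[0,0,8.17,0,0,0,-1],[0,0,8.17,0,0,0,-1],[0,0,8.17,0,0,0,-1],[0,0,8.17,0,0,0,-1],[0,0,8.17,0,0,0,-1]]]}}

```text
time_s: 13.05
position: [0.5857, 0.0849, 0.0524]
tcp_rot: [[-0.75, 0.661, -0.001], [0.661, 0.75, 0.0], [0.0, -0.0, -1.0]]
force: [0.6, -0.6, -0.8]
opening: 0.204
```

>>> {"op": "send_rows", "data": {"moves": [[[0,0,8.17,0,0,0,-1],[0,0,8.17,0,0,0,-1],[0,0,8.17,0,0,0,-1],[0,0,8.17,0,0,0,-1],[0,0,8.17,0,0,0,-1]]]}}

```text
time_s: 13.55
position: [0.5857, 0.0849, 0.0524]
tcp_rot: [[-0.135, 0.991, -0.001], [0.991, 0.135, -0.0], [0.0, -0.001, -1.0]]
force: [-0.0, 0.5, -0.5]
opening: 0.203
```

>>> {"op": "send_rows", "data": {"moves": [[[0,0,8.17,0,0,0,-1],[0,0,0,-0.36,0,0,-1],[0,0,0,0,0,0,-1],[0,0,0,0,0,0,-1],[0,0,0,0,0,0,-1]]]}}

```text
time_s: 14.05
position: [0.5859, 0.0812, 0.0525]
tcp_rot: [[0.001, 1.0, -0.0], [1.0, -0.001, 0.0], [0.0, -0.0, -1.0]]
force: [-0.3, -0.1, -0.6]
opening: 0.206
```

>>> {"op": "send_rows", "data": {"moves": [[[0,0,0,0,0,1.2,-1],[0,0,0,0,0,1.2,-1],[0,0,0,0,0,1.0,-1],[0,0,0,0,0,0.6,-1],[0,0,0,0,0,0,-1]]]}}

```text
time_s: 14.55
position: [0.5849, 0.0814, 0.0132]
tcp_rot: [[0.001, 1.0, -0.003], [1.0, -0.001, 0.0], [0.0, -0.003, -1.0]]
force: [-3.0, -1.2, 9.3]
opening: 0.206
```

>>> {"op": "send_rows", "data": {"moves": [[[0,0,0,0,0,0,-1],[0,0,0,0,0,0,0.03],[0,0,0,0,0,0,0.03],[0,0,0,0,0,0,0.03],[0,0,0,0,0,0,0.03]]]}}

```text
time_s: 15.05
position: [0.586, 0.0813, 0.0122]
tcp_rot: [[0.002, 1.0, -0.0], [1.0, -0.002, 0.0], [0.0, -0.0, -1.0]]
force: [-0.6, -0.5, -0.6]
opening: 0.465
```

>>> {"op": "send_rows", "data": {"moves": [[[0,0,0,0,0,-1.0,0.03],[0,0,0,0,0,-2.0,0.03],[0,0,0,0,0,-3.0,0.03],[0,0,0,0,0,-4.0,0.03],[0,0,0,0,0,-4.0,0.03]]]}}

```text
time_s: 15.55
position: [0.5856, 0.0813, 0.1542]
tcp_rot: [[0.002, 1.0, -0.001], [1.0, -0.002, 0.0], [0.0, -0.001, -1.0]]
force: [0.9, -0.6, 0.4]
opening: 0.508
```

>>> {"op": "send_rows", "data": {"moves": [[[0,0,0,-3.5,-1.0,-0.5,0.03],[0,0,0,-3.5,-1.0,-0.5,0.03],[0,0,0,-3.5,-1.0,-0.5,0.03],[0,0,0,-3.5,-1.0,-0.5,0.03],[0,0,0,-3.5,-1.0,-0.5,0.03]]]}}

```text
time_s: 16.05
position: [0.5352, -0.0949, 0.1785]
tcp_rot: [[0.001, 1.0, 0.001], [1.0, -0.001, -0.0], [-0.0, 0.001, -1.0]]
force: [0.7, -0.5, 0.1]
opening: 0.514
```

>>> {"op": "send_rows", "data": {"moves": [[[0,0,0,-3.5,-1.0,-0.5,0.03],[0,0,0,-3.5,-1.0,-0.5,0.03],[0,0,0,-3.5,-1.0,-0.5,0.03],[0,0,0,-3.5,-1.0,-0.5,0.03],[0,0,0,-3.5,-1.0,-0.5,0.03]]]}}

```text
time_s: 16.55
position: [0.4848, -0.2699, 0.2035]
tcp_rot: [[0.002, 1.0, 0.001], [1.0, -0.002, -0.0], [-0.0, 0.001, -1.0]]
force: [1.0, -0.5, -0.7]
opening: 0.518
```

>>> {"op": "send_rows", "data": {"moves": [[[0,0,0,-3.0,-1.0,0,0.03],[0,0,0,-2.5,-1.0,0,0.03],[0,0,0,-1.0,0,0,0.03],[0,0,0,0,0,0,0.03],[0,0,0,0,0,0,0.03]]]}}

```text
time_s: 17.05
position: [0.4655, -0.3325, 0.2026]
tcp_rot: [[0.001, 1.0, -0.0], [1.0, -0.001, 0.001], [0.001, -0.0, -1.0]]
force: [-0.9, 0.0, 0.1]
opening: 0.516
```

Run:
```python
from h import *
im=capture("top");cv2.imwrite("pics/top5.png",im); c=im[185:285,175:305]
cv2.imwrite("pics/c5.png",cv2.resize(c,None,fx=6,fy=6,interpolation=cv2.INTER_CUBIC))
s=readout.read_state();print(s["position"],s["time_s"])
```

```text
[ 0.46557229 -0.33203692  0.20254846] 17.1
```

View pics/c5.png

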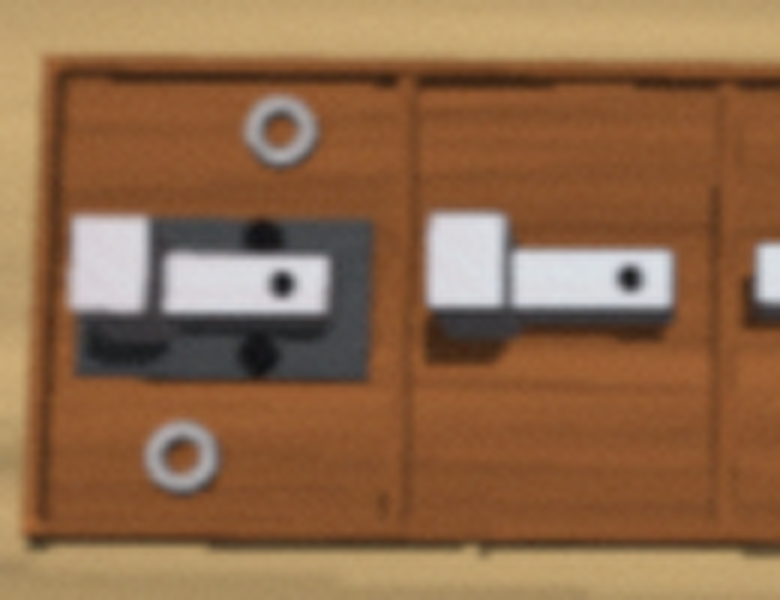

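View pics/top5.png

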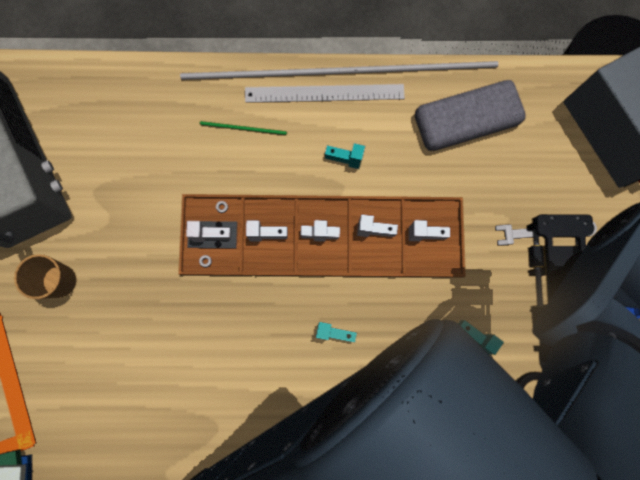

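The bracket now matches the sample: post at crop (466,261), hole at (629,278), square to the tray. The others are unmoved. I'll do a quick numeric check and hand in.

Run:
```python
from h import *
f=lambda p:(np.array(p,float)+.5)/6-.5+[175,185]
t=world("top",f([[673,279]]),.036)[0,:2];q=world("top",f([[466,261]]),.068)[0,:2]
d=(t-q)/np.linalg.norm(t-q);print(np.degrees(np.arctan2(d[1],d[0])),t-.035*d,q+.024*d)
a,b=cv2.imread("pics/top0.png"),cv2.imread("pics/top5.png");print("other bays diff",cv2.absdiff(a,b)[200:270,296:460].max())
print(readout.read_state()["force"]);print(bot.hand_in())
```

```text
-89.58516482723422 [0.58253253 0.08492577] [0.58253022 0.08524437]
other bays diff 57
[0.13584468 0.75043621 0.19625258]
the job is handed in; nothing more can be done
None
```

The mirrored bracket was the loose one in the bay next to the sample. I turned it half a turn about the vertical and handed the job in at about 17 s of the 42 s allowed.

The last wrist joint doesn't have the range for a half turn in one grip. I made two quarter turns instead, setting the bracket down upright in its own bay and regripping it in between.

Last checks:
- **Orientation:** the top picture shows it upright with its post at the same end as the sample's. Its direction measures -89.6°, against -90.2° for the sample.
- **Position:** the middle of its foot measures about (0.583, 0.085) m, against (0.586, 0.083) m before. That is a shift of about 4 mm, close to the 2 mm calibration error. The gripper's own reading at release would put it near (0.586, 0.083), so the two disagree by about 4 mm.
- **Other brackets:** the other two L brackets and the T block look unmoved in the final picture. The before-and-after pixel comparison of their bays was not exactly zero (largest difference 57). I took that to be the arm's shadow and image noise but did not look into it further.
- **Force and contact:** the highest wrist force in the move reports was about 10 N, and the arm was clear of everything at hand-in.

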